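# Set a kitchen press's ratchet to tighten and screw its plate down on a tin

## Robot

A 7-joint arm with a two-finger parallel gripper is mounted at the origin on the work surface. World frame = base frame: x ahead of the robot, y to its left, z up, the work surface at z = 0. Lengths are in m, angles in rad, forces in N, time in s.
With the tool pointing down it reaches from about 0.4 to 0.875 m from the base axis. Payload 4.4 kg.
Tool frame: the origin (TCP) lies at the very end of the fingers, on their centre line; the grasp point (between the pads) lies 19 mm behind it (ctrl.grasp_offset is the z of the grasp point in the tool frame, in m); z points along the fingers, y is the line along which they close (so a half turn about z gives the same grasp; the last joint's range is limited). The gripper opens to 85 mm and grips with 20 to 120 N. Pads are 22 mm wide; open, the fingers measure 114 mm over their backs; the gripper's body (76 mm by 85 mm) begins 54 mm behind the grasp point. The pads swing forward as they close: fully open they stand 13 mm farther back than shut.
Start: joints at [-0.066, 0.628, 0.038, 1.517, -0.027, 0.996, -0.02], TCP at [0.65, 0, 0.231] pointing down, gripper open.
Joint ranges: [-3.06, 3.06], [-0.37, 2.12], [-1.25, 1.32], [0.18, 2.47], [-1.1, 4.24], [0.23, 1.98], [-2.94, 2.94]. Speed limits (rad/s): [2.57, 2.57, 3.14, 3.14, 3.14, 3.14, 3.14].

## Interface

Orientations are given as a unit quaternion [x, y, z, w].
In Python, from plant import ctrl gives the robot as it stands.
- The arm moves only by the shell command python3 -m jog 'ROWS' [OPENING]. ROWS is JSON, a list that holds one entry, the list of rows, each a list of 4 numbers: the shift along the world's x, y, z in units of 60 mm (1.0 is 60 mm), then the turn about the world's z in units of 6 degrees (1.0 is 6 degrees). A call has 1 to 8 rows; each row shifts and turns the commanded pose from where the row before left it; what a row does not reach is not made up. A row lasts 1/8 s, in which the tool goes at most 62.5 mm and 10.7 degrees, less where a joint would pass 70% of its speed; a pose out of reach is approached as far as the arm can. A call is refused whole if a number of a shift passes 1 or a number of a turn 1, either way. A call with a gripper value outside its range is refused whole. OPENING is the opening, from -1 (shut) to 1 (fully open), set as the call begins (- or left out, the last holds). The fingers move at their own pace and stop on an object; the grip force is fixed at half the most. Time passes only in rows, so rows that do not move let the fingers close. It gives the time, the measured TCP pose, the force, the opening and the grip force at its end, in the units of the state.
- ctrl.observe(): the state, without advancing time (a new reading comes with each control period).
- ctrl.snapshot(name): name is "scene" or "side" or "wrist"; returns a dict with "frame" (384x512x3 uint8, red, green, blue), "mtx" (3x3 intrinsics, pixels), "cam_to_world" (4x4, takes a point from camera to world coordinates); the wrist camera has in their place "mount" (4x4, takes a point from camera to tool coordinates, whose origin is the TCP and whose axes are the flange's). Camera axes: x right, y up, looking along -z (the intrinsics and any distortion apply to the point x, -y, -z); pixel columns grow to the right and rows downward; lengths in m; the calibration is good to about 2 mm. The wrist camera is an equidistant fisheye: a pixel r from the principal point sees the ray r / f radians off the axis. A picture is of the moment at which its call begins: read the wrist's pose just before it. There is no depth.
- ctrl.close_job(): hands the job in; it is judged then, once.
The state is a dict: "t": time; "q": joint angles; "dq": joint speeds; "tau": joint torques, N m; "tool_pos": TCP position; "ee_rot": TCP orientation; "wrist_force": force on the tool from outside, world axes, zero at the start; "moment": the same for the moment, N m; "gripper_width": finger opening in m; "gripper_force": force on a finger pad.
Only numpy, scipy, OpenCV 4.12 (cv2) and the standard library are available. Lean on these libraries where they do the work, as an engineer would, in place of code of your own. Each camera call takes 0.05 s, during which the arm holds its last target. There are 200 camera calls.

## Task

The ratchet of the countertop press is set to loosen, and its plate has to be screwed down on the lid of the tin. First flip the small upright black direction tab over to its other side, without winding the plate up; then swing the handle well back anticlockwise, feeling that it free-wheels, and work it clockwise, ratcheting back for another stroke if needed, until the plate bears firmly on the lid and the handle takes about twice its running push. Stop there so that the lid is not crushed, let go of the press, and leave the mug, the jar and the bowl alone.

Things in the scene. Friction and masses are not known exactly. Their poses are not given: they have to be found in the camera images.
- press: Countertop screw press bolted to the worktop: wooden base 150 x 250 x 20 mm, two steel columns, a bridge (top at 209 mm height) along its y axis; on it lie the handle bar and, above that, the toothed ratchet wheel (65 mm across, top at 243 mm). Origin: centre of the base's underside, on the spindle axis; z up. In the middle of its swing the handle points to the press's +y.
- pivot (a point): point on the upright spindle axis, 220 mm above the worktop; handle and wheel turn about it
- handle (a joint): angle of the ratchet handle (rad): 0 = its clockwise stop (seen from above), 1.3 = its anticlockwise stop. At value v the handle points along the press's +y turned by (v - 0.65) about z. It starts near 0. Flat bar 26 mm wide, top at 220 mm height. Free-wheeling it turns with under 2 N at the grip.
- grip_mid (a point): point on the axis of the handle's upright round wooden grip (26 mm diameter, from 222 to 272 mm height, free to spin), 252 mm high, 150 mm from the spindle axis. When the ratchet drives, turning takes about 3 to 5 N here; once the plate touches the lid the push grows by about 30 N per rad of handle.
- rocker (a joint): angle (rad) of the pawl rocker with the tab, about its pivot on the bar 48 mm from the spindle axis, from the bar's direction, anticlockwise positive: +0.3 = tab on the anticlockwise side, drives anticlockwise (loosens, plate up); -0.3 = tab on the clockwise side, drives clockwise (tightens, plate down). Reads 0.14 to 0.3 either way: the pawl may ride on one of the 24 teeth. Starts at +.
- tab_mid (a point): middle of the free part of the upright black direction tab (10 mm wide across the bar, 16 mm along it; free from 243 to 288 mm height), 30 mm outward of the rocker's pivot, 270 mm high. About 4 N pushes it to the middle (0), past which a spring snaps it over. Pushing it clockwise also pushes the bar onto its clockwise stop.
- mug: white mug, 80 mm across, 90 mm tall, loose; origin under its centre
- jar: glass jar with a steel lid, 68 mm across, 100 mm tall, loose; origin under its centre
- bowl: white bowl, 130 mm across, 50 mm tall, loose; origin under its centre
- plate: round press plate (92 mm, rubber-faced) under the bridge; origin: centre of its underside. Turning the spindle clockwise lowers it 6.4 mm per rad. Starts 4 to 10 mm above the lid
- tin: closed metal tin (105 mm across at the lid, 93 mm tall) fixed in the press below the plate; origin: centre of its underside, 20 mm above the worktop; top of its lid 113 mm above the worktop

How it is judged:
By the outcome, as a careful person would: the job done as asked, in the order asked, and still so for the second after the job is handed in, with the robot touching nothing.
It also fails if it takes over 70 s, if anything falls off the work surface, if the arm or the gripper's body presses on something with over 40 N, if the wrist force passes 120 N, or if a joint passes its speed limit or range.

## Working session

There is one attempt and no reset: what is moved stays moved. The work goes in short steps, Python scripts to look and compute and a shell command to move; the robot and the scene stay as the last step left them, time stands still between calls to the robot, and variables do not carry over. Pictures are saved under pics/ and viewed, at most 10 in all, crops included, and the job is handed in when it is done.

```bash
ls; mkdir -p pics
python3 - <<'E'
from plant import ctrl
import cv2,numpy as np
s=ctrl.observe();print(s['t'],s['tool_pos'],s['ee_rot'],s['wrist_force'])
ims=[]
for n in("scene","side"):
    d=ctrl.snapshot(n);np.savez(f'pics/{n}0.npz',**d)
    cv2.imwrite(f'pics/{n}0.png',d['frame'][:,:,::-1]);print(n,d['mtx'].tolist(),np.round(d['cam_to_world'],4).tolist(),[k for k in d])
E
```

```text
pics
0.0 [ 6.49392358e-01 -6.41936216e-06  2.30388351e-01] [ 7.07128266e-01  7.07084664e-01 -6.79341506e-04 -6.57373402e-04] [-0.37408529 -0.15090858 -0.66515018]
scene [[383.40659525519123, 0.0, 253.8512989358512], [0.0, 383.40659525519123, 196.15787094765648], [0.0, 0.0, 1.0]] [[-0.8981, -0.288, 0.3323, 0.9091], [0.4397, -0.5776, 0.6878, 0.5335], [-0.0062, 0.7638, 0.6454, 0.7395], [0.0, 0.0, 0.0, 1.0]] ['frame', 'mtx', 'cam_to_world']
side [[349.387341188124, 0.0, 246.87337827680338], [0.0, 349.387341188124, 187.92320382945306], [0.0, 0.0, 1.0]] [[-0.7965, 0.3095, -0.5195, 0.1729], [-0.6047, -0.3999, 0.6888, 0.5584], [0.0055, 0.8627, 0.5057, 0.6141], [0.0, 0.0, 0.0, 1.0]] ['frame', 'mtx', 'cam_to_world']
```

View pics/scene0.png

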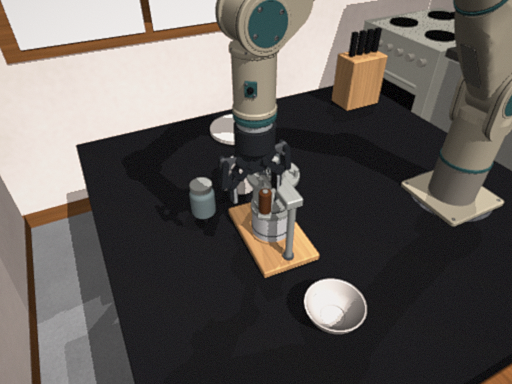

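View pics/side0.png

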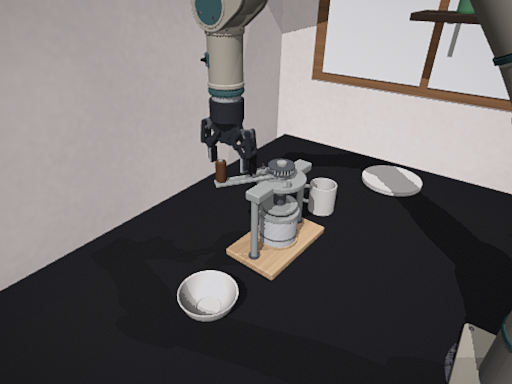

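Both views show the press mid-table with the brown grip at scene ≈(265,200) and side ≈(221,170), its wheel at side ≈(281,170). The bowl is at side (208,297), the mug at side (321,197), and the jar at scene (203,198). I'll enlarge both and add the wrist view.

```bash
cat > h.py <<'E'
import numpy as np,cv2
def ray(d,uv):
    K=d['mtx'];T=d['cam_to_world'];u,v=uv
    r=np.array([(u-K[0,2])/K[0,0],-(v-K[1,2])/K[1,1],-1.]);r=T[:3,:3]@r
    return T[:3,3],r/np.linalg.norm(r)
def onz(d,uv,z):
    o,r=ray(d,uv);return o+r*(z-o[2])/r[2]
def tri(d1,u1,d2,u2):
    o,r=ray(d1,u1);p,q=ray(d2,u2);A=np.c_[r,-q];t=np.linalg.lstsq(A,p-o,rcond=None)[0]
    a=o+r*t[0];b=p+q*t[1];return (a+b)/2,np.linalg.norm(a-b)
def proj(d,P):
    T=d['cam_to_world'];K=d['mtx'];c=T[:3,:3].T@(np.array(P)-T[:3,3])
    return K[0,2]+K[0,0]*c[0]/-c[2],K[1,2]-K[1,1]*c[1]/-c[2]
E
python3 - <<'E'
from plant import ctrl
import cv2,numpy as np
from h import *
s=dict(np.load('pics/scene0.npz'));d=dict(np.load('pics/side0.npz'))
a=cv2.resize(s['frame'][140:290,210:330],None,fx=3.3,fy=4*3.3/4,interpolation=2)
b=cv2.resize(d['frame'][140:290,205:335],None,fx=3.06,fy=3.3,interpolation=2)
m=np.hstack([a,b]);print(m.shape);cv2.imwrite('pics/c1.png',m[:,:,::-1])
w=ctrl.snapshot('wrist');np.savez('pics/w0.npz',**w);cv2.imwrite('pics/w0.png',cv2.resize(w['frame'],(768,576))[:,:,::-1])
print(w['mtx'].tolist(),np.round(w['mount'],3).tolist())
for n,z,S,D in[('left',.02,(229,210),None),('front',.02,(268,277),(0)),('right',.02,(318,252),0)]:print(n,onz(s,S,z))
for n,D in[('L',(229,245)),('F',(273,272)),('R',(325,231))]:print('side',n,onz(d,D,.02))
print('grip',onz(s,(265,188),.272),onz(d,(221,160),.272),'wheel',onz(d,(281,168),.243),tri(s,(265,188),d,(221,160)))
E
```

```text
(495, 794, 3)
[[297.3186396354542, 0.0, 247.62039812526763], [0.0, 297.3186396354542, 194.84667561549165], [0.0, 0.0, 1.0]] [[-0.0, 0.965, 0.261, 0.066], [1.0, 0.0, -0.0, 0.001], [-0.0, 0.261, -0.965, -0.144], [0.0, 0.0, 0.0, 1.0]]
left [ 0.62699849 -0.21055375  0.02      ]
front [0.63729895 0.04306228 0.02      ]
right [0.49065877 0.03003544 0.02      ]
side L [0.64094989 0.0141995  0.02      ]
side F [0.49410725 0.026865   0.02      ]
side R [ 0.46780558 -0.19510336  0.02      ]
grip [0.6382633  0.02284778 0.272     ] [0.64492786 0.02937444 0.272     ] wheel [ 0.54672835 -0.06884576  0.243     ] (array([0.64196224, 0.03071013, 0.27581911]), np.float64(0.0050470760319049224))
```

View pics/c1.png

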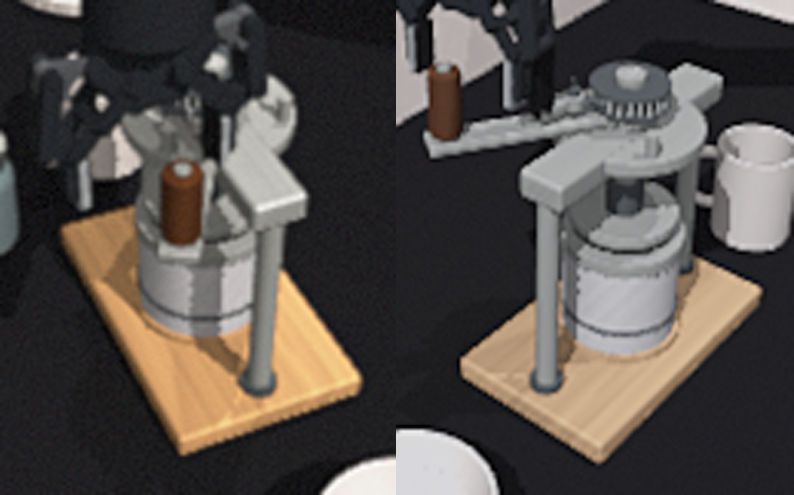

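View pics/w0.png

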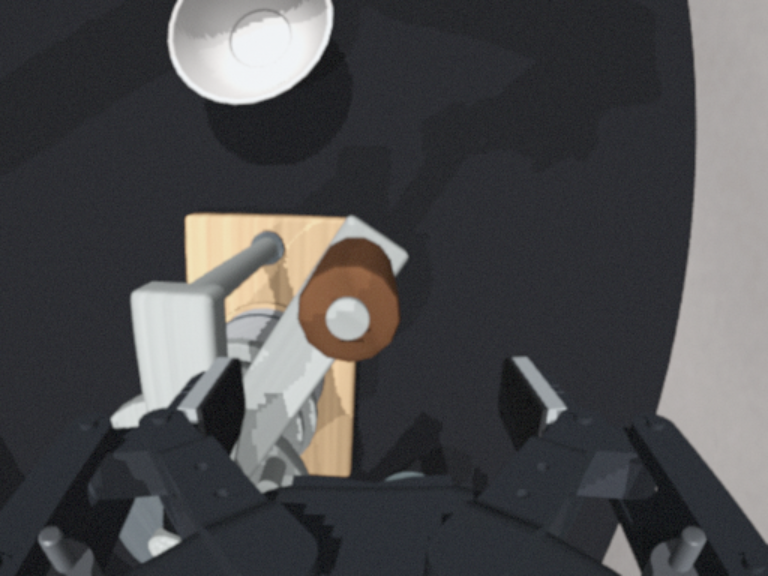

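The crops show the bar running from the wheel to the grip (side crop (445,100)). The tab is hidden behind the left finger at side crop (540,90), so I'll raise straight up and look down with the wrist camera from clear of the press.

```bash
python3 -m jog '[[[0,0,0.5,0],[0,0,0.8,0],[-0.5,-0.4,0.7,0],[-0.7,-0.7,0,0],[0,-0.5,0,0],[0,0,0,0],[0,0,0,0]]]' -1
cat >> h.py <<'E'
from scipy.spatial.transform import Rotation as R
def wcap(ctrl,name):
    s=ctrl.observe();w=ctrl.snapshot('wrist');T=np.eye(4);T[:3,:3]=R.from_quat(s['ee_rot']).as_matrix();T[:3,3]=s['tool_pos']
    w['cam_to_world']=T@w['mount'];np.savez(f'pics/{name}.npz',**w)
    cv2.imwrite(f'pics/{name}.png',cv2.resize(w['frame'],(768,576))[:,:,::-1]);print(s['t'],s['tool_pos'],s['ee_rot']);return w
def wonz(w,uv,z): # uv in 768x576 view pixels
    K=w['mtx'];T=w['cam_to_world'];u,v=(np.array(uv)+.5)/1.5-.5
    a=np.array([u-K[0,2],v-K[1,2]]);r=np.linalg.norm(a);th=r/K[0,0];a=a/r*np.sin(th)
    g=T[:3,:3]@np.array([a[0],-a[1],-np.cos(th)]);o=T[:3,3];return o+g*(z-o[2])/g[2]
E
python3 - <<'E'
from plant import ctrl
from h import *
wcap(ctrl,'w1')
E
```

```text
t: 1.02
tool_pos: [0.5782, -0.0947, 0.351]
ee_rot: [0.707, 0.707, 0.0, -0.001]
wrist_force: [0.7, 0.3, -0.2]
gripper_width: 0.0002
gripper_force: 0.0
1.025 [ 0.57824527 -0.09468002  0.35100244] [ 7.06736314e-01  7.07476746e-01  3.34383940e-04 -5.70831052e-04]
```

View pics/w1.png

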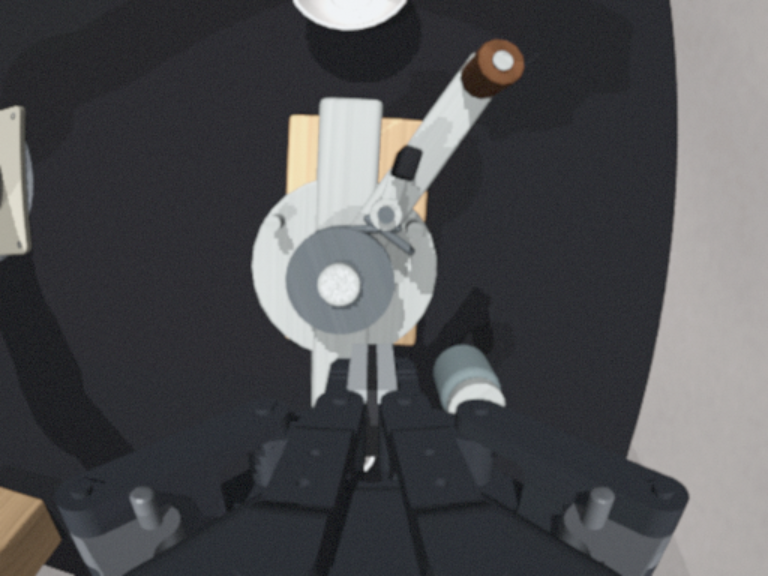

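The wrist view is clear: wheel rim centre (340,279), grip top (503,60), tab (407,162), and the rocker pivot screw at (386,214).

Run:
```python
from h import *
w=dict(np.load('pics/w1.npz'))
f=cv2.resize(w['frame'],(768,576)).astype(int)
m=(f.max(2)<45).astype(np.uint8)
n,l,st,c=cv2.connectedComponentsWithStats(m[140:185,385:428]);print(st[1:],c[1:]+[385,140])
hs=cv2.HoughCircles(w['frame'][:,:,1],cv2.HOUGH_GRADIENT,1,50,param1=100,param2=20,minRadius=28,maxRadius=45);print(hs*1.5)
pv=wonz(w,(340,279),.243);g=wonz(w,(503,62),.272);t=wonz(w,(409,158),.283);rp=wonz(w,(386,214),.238)
for k in[(290,115),(427,120),(350,98)]:print(k,wonz(w,k,.02 if k[1]>100 else .209))
print(pv,g,t,rp)
d=g-pv;print(np.hypot(*d[:2]),np.arctan2(-d[0],d[1]))
u=d[:2]/np.hypot(*d[:2]);nn=np.array([-u[1],u[0]])
for p in(t,rp):print((p-pv)[:2]@u,(p-pv)[:2]@nn)
print(u,nn)
```

```text
[[  8  11  19  28 139]
 [ 32  20   1   2   2]
 [ 30  25   1   1   1]
 [ 29  30   1   2   2]] [[398.96402878 167.02158273]
 [417.         160.5       ]
 [415.         165.        ]
 [414.         170.5       ]]
[[[339.75     278.25      54.899998]]]
(290, 115) [0.49258225 0.03804059 0.02      ]
(427, 120) [0.63717062 0.03159245 0.02      ]
(350, 98) [0.56531064 0.02158179 0.209     ]
[ 0.56067621 -0.08818953  0.243     ] [0.64570295 0.03288234 0.272     ] [ 0.5965319  -0.02014884  0.283     ] [ 0.58729228 -0.05086485  0.238     ]
0.14794575096695833 -0.6122567200059087
0.07628813928121662 0.009761430794604843
0.04584144363867239 -0.00033026710632917856
[0.57471572 0.81835313] [-0.81835313  0.57471572]
```

Everything agrees with the spec: grip radius 148 mm, tab 76 mm along the bar and +9.8 mm sideways. I'll turn the tool 55° so a finger side faces the tab, then place it on the anticlockwise side.

```bash
python3 -m jog '[[[0,0.3,0,1],[-0.1,0.3,0,1],[-0.1,0.3,0,1],[0,0.3,0,1],[0,0.3,0,1],[0,0.08,0,1],[0,0,0,1],[0,0,0,1]]]'
python3 -m jog '[[[0,0,0,1],[0,0,0,0.2],[0,0,-0.5,0],[0,0,-0.5,0],[0,0,-0.3,0],[0,0,-0.2,0],[0,0,0,0],[0,0,0,0]]]'
python3 - <<'E'
from plant import ctrl
from h import *
w=wcap(ctrl,'w2');s=ctrl.observe();T=R.from_quat(s['ee_rot']).as_matrix();print(T.round(3),s['wrist_force'])
E
```

```text
t: 2.08
tool_pos: [0.5661, 0.0008, 0.351]
ee_rot: [0.355, 0.935, 0.0, -0.0]
wrist_force: [-0.3, -0.2, 0.0]
gripper_width: 0.0001
gripper_force: 0.0
t: 3.08
tool_pos: [0.5666, -0.0009, 0.262]
ee_rot: [0.299, 0.954, 0.0, 0.001]
wrist_force: [0.0, -0.0, -0.7]
gripper_width: -0.0001
gripper_force: 0.0
3.075 [ 0.56661371 -0.00092932  0.26204163] [2.99075260e-01 9.54229272e-01 2.75857831e-04 6.40137603e-04]
[[-0.821  0.571  0.002]
 [ 0.571  0.821  0.   ]
 [-0.001  0.001 -1.   ]] [ 0.30069992 -0.40117497 -0.20051634]
```

View pics/w2.png

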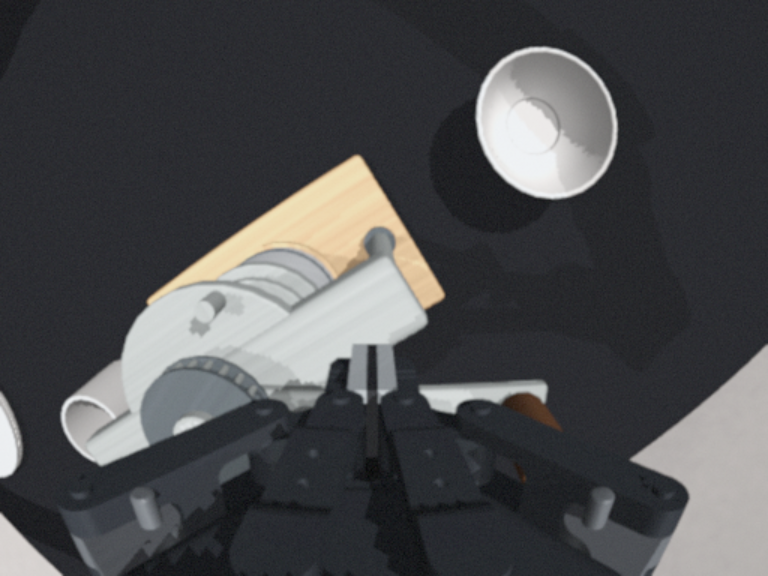

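The view shows the closed fingers at (372,370), between the bridge and the bar, with the approach clear. I'll advance along (0.82,-0.57) to the tab, then in small steps.

```bash
python3 -m jog '[[[0.12,-0.085,0,0],[0.12,-0.085,0,0],[0,0,0,0]]]'
python3 -m jog '[[[0.041,-0.029,0,0],[0.041,-0.029,0,0],[0,0,0,0]]]'
python3 -m jog '[[[0.041,-0.029,0,0],[0,0,0,0]]]'
```

```text
t: 3.5
tool_pos: [0.5812, -0.0123, 0.2613]
ee_rot: [0.3, 0.954, -0.0, 0.0]
wrist_force: [-0.4, -0.6, -1.3]
gripper_width: 0.0002
gripper_force: 0.0
t: 3.88
tool_pos: [0.585, -0.0143, 0.2612]
ee_rot: [0.299, 0.954, 0.0, -0.001]
wrist_force: [-0.5, 1.8, 0.2]
gripper_width: -0.0
gripper_force: 1.1
t: 4.12
tool_pos: [0.5881, -0.0163, 0.2613]
ee_rot: [0.299, 0.954, 0.0, 0.0]
wrist_force: [-1.4, 2.7, 1.1]
gripper_width: -0.0003
gripper_force: 1.0
```

```bash
python3 -m jog '[[[0.041,-0.029,0,0],[0,0,0,0]]]'
python3 -m jog '[[[0.041,-0.029,0,0],[0,0,0,0]]]'
```

```text
t: 4.38
tool_pos: [0.5905, -0.0188, 0.2613]
ee_rot: [0.299, 0.954, -0.0, 0.0]
wrist_force: [-1.3, 1.7, 0.7]
gripper_width: -0.0003
gripper_force: 0.7
t: 4.62
tool_pos: [0.593, -0.0201, 0.2613]
ee_rot: [0.299, 0.954, 0.0, 0.0]
wrist_force: [-0.7, 3.0, -0.3]
gripper_width: 0.0001
gripper_force: 1.0
```

```bash
python3 -m jog '[[[0.041,-0.029,0,0],[0,0,0,0]]]'
python3 -m jog '[[[0.041,-0.029,0,0],[0,0,0,0]]]'
```

```text
t: 4.88
tool_pos: [0.5956, -0.0226, 0.2613]
ee_rot: [0.299, 0.954, -0.0, 0.0]
wrist_force: [0.5, 1.2, 0.5]
gripper_width: -0.0002
gripper_force: 0.5
t: 5.12
tool_pos: [0.598, -0.0247, 0.2614]
ee_rot: [0.3, 0.954, -0.0, 0.0]
wrist_force: [0.9, -0.9, -0.9]
gripper_width: 0.0004
gripper_force: 0.0
```

The push has vanished, so the tab has snapped over. I'll back off, rise, turn back, and check it.

```bash
python3 -m jog '[[[-0.3,0.21,0,0],[-0.3,0.21,0,0],[0,0,0.7,0],[0,0,0.8,-1],[0,0,0,-1],[0,-0.2,0,-1],[0,-0.4,0,-1],[0,-0.4,0,-1]]]'
python3 -m jog '[[[0,-0.4,0,-1],[0,-0.2,0,-1],[0.2,0,0,-1],[0,0,0,-1],[0,0,0,-0.2],[0,0,0,0]]]' 1
python3 - <<'E'
from plant import ctrl
from h import *
w=wcap(ctrl,'w3')
E
```

```text
t: 6.12
tool_pos: [0.5616, -0.0594, 0.3515]
ee_rot: [0.537, 0.843, -0.0, 0.0]
wrist_force: [0.7, -0.6, -0.6]
gripper_width: 0.0003
gripper_force: 0.0
t: 6.88
tool_pos: [0.5735, -0.0945, 0.3514]
ee_rot: [0.707, 0.708, -0.0, 0.0]
wrist_force: [0.0, -0.1, -0.6]
gripper_width: 0.0854
gripper_force: 0.0
6.875 [ 0.57354069 -0.09452414  0.35137476] [ 7.06681622e-01  7.07531671e-01 -8.40915717e-05  1.11914829e-04]
```

View pics/w3.png

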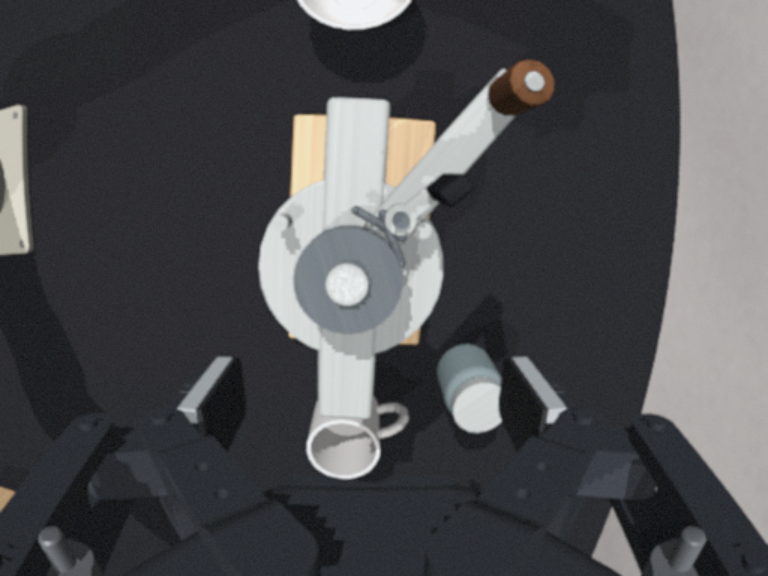

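The tab is now on the clockwise side at (450,188), with the handle on its clockwise stop and the grip top at (535,81). Now I'll locate the grip and rim.

Run:
```python
from h import *
w=dict(np.load('pics/w3.npz'))
hs=cv2.HoughCircles(w['frame'][:,:,1],cv2.HOUGH_GRADIENT,1,50,param1=100,param2=20,minRadius=28,maxRadius=45);print(hs*1.5)
pv=wonz(w,(348,279),.243);g=wonz(w,(535,82),.272);print(pv,g)
d=g-pv;d[2]=0;print(np.linalg.norm(d),np.arctan2(-d[0],d[1]));t=wonz(w,(452,187),.283)
u=d[:2]/np.linalg.norm(d);nn=np.array([-u[1],u[0]]);print((t-pv)[:2]@u,(t-pv)[:2]@nn)
# bridge end edges -> press axis
print(wonz(w,(329,98),.209),wonz(w,(388,100),.209),wonz(w,(318,415),.209),wonz(w,(373,417),.209))
a0=np.arctan2(-d[0],d[1])
for a in np.arange(0,1.31,.1):print(round(a,1),(pv[:2]+.15*np.array([-np.sin(a0+a),np.cos(a0+a)])).round(4))
```

```text
[[[347.25     279.75      54.899998]]]
[ 0.56065226 -0.08829265  0.243     ] [0.65844996 0.02391794 0.272     ]
0.14884760289667207 -0.716875533391083
0.0754682412070433 -0.0031462276359270347
[0.5473195  0.02181008 0.209     ] [0.58461376 0.0202106  0.209     ] [ 0.53472463 -0.19986651  0.209     ] [ 0.57554702 -0.20106813  0.209     ]
0.0 [0.6592 0.0248]
0.1 [0.6474 0.0341]
0.2 [0.6348 0.0421]
0.3 [0.6214 0.0489]
0.4 [0.6074 0.0542]
0.5 [0.5929 0.0582]
0.6 [0.5781 0.0607]
0.7 [0.5632 0.0617]
0.8 [0.5482 0.0612]
0.9 [0.5333 0.0592]
1.0 [0.5187 0.0557]
1.1 [0.5046 0.0508]
1.2 [0.491  0.0445]
1.3 [0.4781 0.0369]
```

```bash
python3 -m jog '[[[0.5,0.7,0,0],[0.5,0.7,0,0],[0.42,0.59,0,0],[0,0,-0.6,0],[0,0,-0.6,0],[0,0,-0.5,0],[0,0,-0.25,0],[0,0,0,0]]]'
python3 -m jog '[[[0,0,0,0],[0,0,0,0],[0,0,0,0],[0,0,0,0]]]' -1
```

```text
t: 7.92
tool_pos: [0.6584, 0.025, 0.2337]
ee_rot: [0.707, 0.707, -0.001, -0.001]
wrist_force: [-0.2, 0.3, 1.0]
gripper_width: 0.0852
gripper_force: 0.0
t: 8.43
tool_pos: [0.6562, 0.0251, 0.2352]
ee_rot: [0.707, 0.707, -0.002, -0.002]
wrist_force: [-8.6, -0.3, 9.2]
gripper_width: 0.0243
gripper_force: 58.6
```

```bash
python3 -m jog '[[[-0.197,0.155,0,0],[-0.21,0.133,0,0],[-0.223,0.113,0,0],[0,0,0,0]]]'
```

```text
t: 8.93
tool_pos: [0.6196, 0.048, 0.2353]
ee_rot: [0.707, 0.707, -0.001, 0.0]
wrist_force: [-2.5, -4.6, 5.3]
gripper_width: 0.0247
gripper_force: 59.4
```

It free-wheels (tangential push about 0.4 N). I'll continue back.

```bash
python3 -m jog '[[[-0.233,0.078,0,0],[-0.242,0.06,0,0],[-0.247,0.042,0,0],[-0.248,0.017,0,0],[0,0,0,0]]]'
python3 -m jog '[[[-0.25,-0.008,0,0],[-0.248,-0.033,0,0],[-0.243,-0.058,0,0],[-0.235,-0.082,0,0],[0,0,0,0]]]'
```

```text
t: 9.55
tool_pos: [0.563, 0.0606, 0.2353]
ee_rot: [0.707, 0.707, 0.001, 0.001]
wrist_force: [1.0, -3.0, 3.7]
gripper_width: 0.0247
gripper_force: 59.4
t: 10.18
tool_pos: [0.504, 0.0502, 0.2352]
ee_rot: [0.707, 0.707, 0.0, -0.0]
wrist_force: [-1.5, -0.1, 7.3]
gripper_width: 0.0246
gripper_force: 59.9
```

```bash
python3 -m jog '[[[-0.2,-0.095,0,0],[0,0,0,0],[0.2,0.095,0,0],[0.235,0.082,0,0],[0.243,0.058,0,0],[0,0,0,0]]]'
cat > f.py <<'E'
from plant import ctrl
import numpy as np
s=ctrl.observe();p=s['tool_pos'][:2]-np.array([.5606,-.0883]);r=np.hypot(*p);u=p/r;n=np.array([-u[1],u[0]]);f=s['wrist_force'][:2]
print('v %.3f r %.4f Frad %.1f Fccw %.1f'%(np.arctan2(-p[0],p[1])+.717,r,f@u,f@n))
E
python3 f.py
```

```text
t: 10.92
tool_pos: [0.5337, 0.0586, 0.2352]
ee_rot: [0.707, 0.707, 0.0, 0.0]
wrist_force: [-3.0, -1.6, 9.3]
gripper_width: 0.0246
gripper_force: 60.1
v 0.898 r 0.1493 Frad -1.0 Fccw 3.3
```

It drives with about 3.3 N. I'll work clockwise with checks.

```bash
python3 -m jog '[[[0.248,0.033,0,0],[0.25,0.008,0,0],[0,0,0,0]]]'|sed -n 4p; python3 f.py
python3 -m jog '[[[0.248,-0.017,0,0],[0.247,-0.042,0,0],[0,0,0,0]]]'|sed -n 4p; python3 f.py
```

```text
wrist_force: [-2.1, -2.2, 10.6]
v 0.698 r 0.1490 Frad -2.2 Fccw 2.1
wrist_force: [-2.4, -0.9, 9.4]
v 0.498 r 0.1487 Frad -1.5 Fccw 2.2
```

```bash
python3 -m jog '[[[0.242,-0.062,0,0],[0,0,0,0]]]'|sed -n 4p; python3 f.py
python3 -m jog '[[[0.233,-0.083,0,0],[0,0,0,0]]]'|sed -n 4p; python3 f.py
```

```text
wrist_force: [-3.4, -2.4, 9.9]
v 0.399 r 0.1486 Frad -3.3 Fccw 2.5
wrist_force: [-4.7, -3.2, 11.6]
v 0.300 r 0.1485 Frad -4.9 Fccw 3.0
```

```bash
python3 -m jog '[[[0.223,-0.113,0,0],[0,0,0,0]]]'|sed -n 4p; python3 f.py
python3 -m jog '[[[0.147,-0.095,0,0],[0,0,0,0],[0,0,0,0]]]'|sed -n 4p; python3 f.py
```

```text
wrist_force: [-6.4, -1.3, 11.7]
v 0.204 r 0.1484 Frad -4.3 Fccw 4.9
wrist_force: [-6.9, -1.0, 11.7]
v 0.144 r 0.1485 Frad -4.6 Fccw 5.2
```

```bash
python3 -m jog '[[[0.13,-0.092,0,0],[0,0,0,0],[0,0,0,0]]]'|sed -n 4p; python3 f.py
python3 - <<'E'
from plant import ctrl
import cv2,numpy as np
d=ctrl.snapshot('side');c=ctrl.snapshot('scene');s=dict(np.load('pics/side0.npz'))
z=lambda f:cv2.resize(f[150:260,235:315],None,fx=4.5,fy=5,interpolation=2)
cv2.imwrite('pics/gap.png',np.hstack([z(s['frame']),z(d['frame'])])[:,:,::-1])
E
python3 f.py
```

```text
wrist_force: [-10.3, -0.5, 12.3]
v 0.086 r 0.1484 Frad -6.5 Fccw 8.0
v 0.086 r 0.1484 Frad -5.4 Fccw 7.5
```

View pics/gap.png

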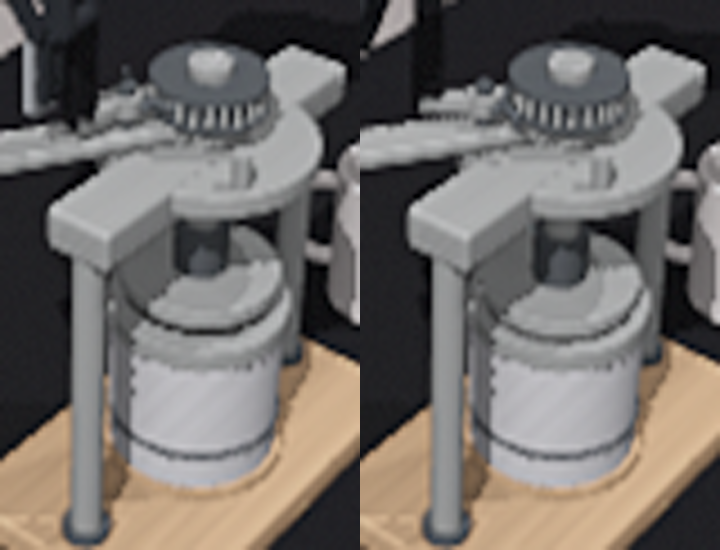

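In the side crops, the dark gap under the plate rim (crop (205,325) before) has closed to a thin line (560,335). The push has risen from about 2.5 N to about 7.8 N well short of the stop, so the plate bears firmly. I'll release and rise.

```bash
python3 -m jog '[[[0,0,0,0],[0,0,0,0],[0,0,0,0],[0,0,0,0],[0,0,0,0]]]' 1
python3 -m jog '[[[0,0,0.3,0],[0,0,0.6,0],[0,0,0.8,0],[0,-0.4,0.3,0],[-0.7,-0.8,0,0],[-0.7,-0.8,0,0],[0,0,0,0],[0,0,0,0]]]'
python3 - <<'E'
from plant import ctrl
from h import *
w=wcap(ctrl,'w4')
E
```

```text
t: 13.9
tool_pos: [0.6511, 0.0307, 0.2342]
ee_rot: [0.707, 0.707, 0.0, -0.0]
wrist_force: [0.6, -0.4, 0.1]
gripper_width: 0.0854
gripper_force: 0.0
t: 14.9
tool_pos: [0.5691, -0.087, 0.3547]
ee_rot: [0.707, 0.707, 0.001, 0.0]
wrist_force: [0.7, 1.1, 0.3]
gripper_width: 0.0853
gripper_force: 0.0
14.9 [ 0.56907534 -0.08698423  0.35472299] [7.07160777e-01 7.07052422e-01 7.01503959e-04 1.28706208e-04]
```

View pics/w4.png

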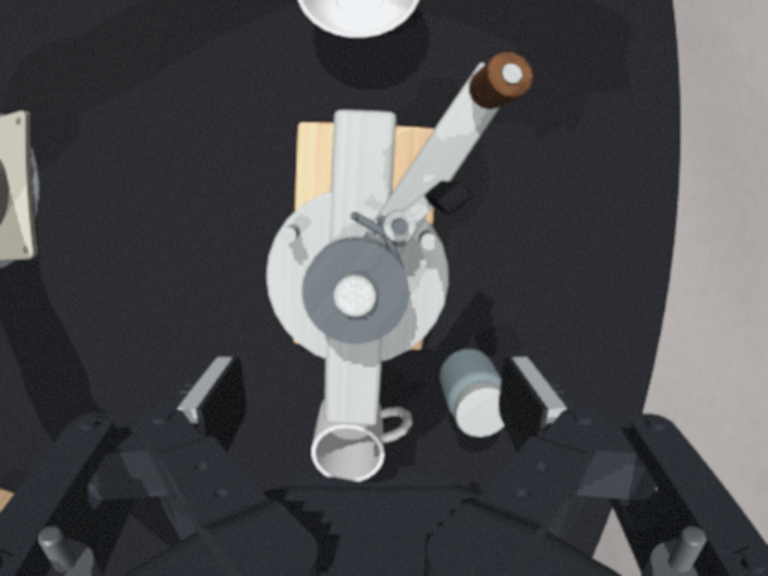

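The handle stayed where it was left (grip top (512,74)), the tab is on the clockwise side (450,195), and the mug, jar and bowl are untouched.

```bash
python3 -c "
from plant import ctrl
print(ctrl.close_job())"
```

```text
the job is handed in; nothing more can be done
None
```

The job is handed in: I flipped the tab to the clockwise side, swung the handle back (it free-wheeled) and screwed the plate down in one stroke. I stopped when the push had risen from about 2.5 N running to about 7.8 N, nearer three times my reading than two, and let go of the press; the mug, jar and bowl were not touched.

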